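# Slide the stage plate out over the end of the ledge

## Task

In the clean bench, push the thin black stage plate with the fingertips back against the ledge's rail and along the ledge until about a third of its length overhangs the end beside the open metal tray, so that its edge can be taken from there. Leave it lying flat and square along the rail. Do not grip, lift, tip or drop it, and do not disturb the tray, the lamp supply, the jar or the dishes.

Things in the scene. Friction and masses are not known exactly. Their poses are not given: they have to be found in the camera images.
- plate: thin matt black microscope stage plate, 80 (its x) by 120 (its y, its length) by 6 mm thick, about 0.14 kg, with a plain round 44 mm hole through the middle; loose, lies flat on the ledge's top and slides freely on it, lightly askew and 15 to 35 mm short of the rail at the start. Origin: centre of its underside. At the start its y axis lies roughly along the ledge's y axis. It tips off when half its length is past the ledge's end.
- ledge: fixed low metal ledge with a flat grey top, 150 mm deep (its x) and 320 mm long (its y), top surface 45 mm above the work surface; both ends (at its y = -160 and +160 mm) and its front (-x, robot side) are open. Along its far (+x) side a straight aluminium rail, 10 mm thick and 12 mm higher than the top, runs the full length; the rail's inner face is at x = +65 mm of the ledge's frame. Origin: centre of the underside, on the work surface, z up.
- tray: loose, empty, open aluminium tray, 140 (x) by 100 (y) by 25 mm high, standing on the work surface beside one end of the ledge (which end varies) and shows towards which end the plate is to be pushed; its middle lies about 265 mm from the ledge's middle. To be left alone. Origin: centre of its underside.
- supply: loose white lamp power supply, a box 130 by 90 by 88 mm high, beside the other end of the ledge. To be left alone. Origin: centre of its underside.
- jar: small closed glass jar, 52 mm across, 70 mm high, beyond the rail. To be left alone. Origin: centre of its underside.
- dishes: stack of two flat round lidded dishes, 60 mm across, 26 mm high, beyond the rail. To be left alone. Origin: centre of its underside.
Things that resemble listed ones, but are neither listed nor needed, are in the scene too. What is meant by the plate is not red, and is the larger of those in its own colour.

How it is judged:
By the outcome, as a careful person would: the job done as asked, in the order asked, and still so for the second after the job is handed in, with the robot touching nothing.
It also fails if it takes over 64 s, if anything falls off the work surface, if the arm or the gripper's body presses on something with over 40 N, if the wrist force passes 120 N, or if a joint passes its speed limit or range.

## Robot

A 7-joint arm with a two-finger parallel gripper is mounted at the origin on the work surface. World frame = base frame: x ahead of the robot, y to its left, z up, the work surface at z = 0. Lengths are in m, angles in rad, forces in N, time in s.
With the tool pointing down it reaches from about 0.4 to 0.85 m from the base axis. Payload 4.5 kg.
Tool frame: the origin (TCP) lies midway between the tips of the shut fingers; the grasp point (between the pads) lies 19 mm behind it (manip.grip_point_offset is the distance from the TCP to the grasp point, in m); z points along the fingers, x is the direction in which the jaws open and shut, and the axes are right-handed (so a half turn about z gives the same grasp; the last joint's range is limited). The gripper opens to 88 mm and grips with 3 to 60 N. Pads are 18 mm wide; open, the fingers measure 123 mm over their backs; the gripper's body (75 mm by 187 mm) begins 45 mm behind the grasp point.
Start: joints at [1.274, 0.689, -0.195, 1.565, 0.157, 0.902, -0.215], TCP at [0.203, -0.591, 0.239] pointing down, gripper open.
Joint ranges: [-3.01, 3.01], [-0.46, 2.08], [-1.47, 1.51], [0.13, 2.56], [-1, 4.14], [0.04, 2.09], [-2.66, 2.66]. Speed limits (rad/s): [2.57, 2.57, 3.14, 3.14, 3.14, 3.14, 3.14].

## Interface

Orientations are given as a 3x3 rotation matrix whose columns are the frame's x, y, z axes.
In Python, from plant import manip, viewer, ticket gives the robot as it stands.
- The arm moves only by the tool apply_moves, never from a script. Its argument "increments" is a list of rows, each an object of numbers: "tx", "ty", "tz": the shift along the world's x, y, z in cm; "ax", "ay", "az": the turn, a rotation vector about the world's x, y, z in degrees; "grip": the finger opening in cm, from 0 to 8.81. In form: [{"tx": .., "ty": .., "tz": .., "ax": .., "ay": .., "az": .., "grip": ..}, ...]. A call has 1 to 8 rows; each row is the pose to reach, as a shift and turn from the pose commanded when the call began; what a row does not reach only later rows make up. A row lasts 1/8 s, in which the tool goes at most 62.5 mm and 10.7 degrees, less where a joint would pass 70% of its speed; a pose out of reach is approached as far as the arm can. A call with a gripper value outside its range is refused whole. The fingers move at their own pace and stop on an object; the grip force is fixed at half the most. Time passes only in rows, so rows that repeat a pose let the fingers close. It gives the time, the measured TCP pose, the force and the opening at its end, in the units of the state.
- manip.state(): the state, without advancing time (a new reading comes with each control period).
- viewer.camera(name): name is "side" or "top" or "wrist"; returns the picture (480x640x3 uint8, red, green, blue); there is no depth.
- viewer.get_calibration(name): a dict with "vertical_fov" (degrees; the focal length in pixels is half the picture's height over the tangent of half this angle, whatever the lens; pixels are square), "cx", "cy" (the principal point, pixels), "R" (3x3) and "t" (3): a world point X has camera coordinates R X + t. Camera axes: x right, y down, z forward; pixel columns grow to the right and rows downward; lengths in m; the calibration is good to about 2 mm. A picture is of the moment at which its call begins: read the wrist's pose just before it. get_calibration takes no time and is no camera call; for the wrist camera it gives the pose at the moment of the call.
- ticket.close_job(): hands the job in, once; it reports no verdict.
Trained networks look in the newest picture that a camera, given by its name, has taken for a name from the list of things; names that differ only in an ending like _2 or _b are one class to them, and where a whole thing is asked for, a point or a joint stands for the part that bears it (a point fixed in the world has none). Each returns a list of dicts, best first, with "confidence" (0 to 1); they miss things now and then, are a little off and sometimes report something else, mostly with a low value. They report only what shows in the picture. A call takes as long as a camera call. They do not tell look-alikes from the thing itself.
- viewer.find_in(camera, query): "bbox" ([left, top, width, height] as shares, 0 to 1, of the picture: columns of its width, rows of its height, round what is visible of it).
- viewer.place_of(camera, query): "point" ([column, row] as shares, 0 to 1, of the picture: columns of its width, rows of its height: a listed point, or the origin of a listed thing).
The state is a dict: "time_s": time; "q": joint angles; "qd": joint speeds; "joint_torque": joint torques, N m; "tcp_pos": TCP position; "tcp_rot": TCP orientation; "contact_force": force on the tool from outside, world axes, zero at the start; "wrist_torque": the same for the moment, N m; "gripper_width": finger opening in m.
Only numpy, scipy, OpenCV 4.12 (cv2) and the standard library are available. Lean on these libraries where they do the work, as an engineer would, in place of code of your own. Each camera call takes 0.05 s, during which the arm holds its last target.

## Working session

There is one attempt and no reset: what is moved stays moved. The work goes in short steps, Python scripts to look and compute and a tool call to move; the robot and the scene stay as the last step left them, time stands still between calls to the robot, and variables do not carry over. Pictures are saved under pics/ and viewed, and the job is handed in when it is done.

Besides the shell and the picture viewer there is one more tool, called after "Emit:" by a JSON object that holds its "fn" and its "kwargs". apply_moves: Moves the arm, as the interface text tells. Its arguments: {"type":"object","properties":{"increments":{"type":"array","items":{"type":"object","properties":{"tx":{"type":"number"},"ty":{"type":"number"},"tz":{"type":"number"},"ax":{"type":"number"},"ay":{"type":"number"},"az":{"type":"number"},"grip":{"type":"number"}}}}},"required":["increments"]}

```bash
mkdir -p pics; ls; python3 - <<'E'
from plant import manip, viewer
import cv2,numpy as np
for n in ["top","side"]:
    im=viewer.camera(n); cv2.imwrite(f"pics/{n}0.png",im[:,:,::-1])
    c=viewer.get_calibration(n); print(n,c)
    for q in ["plate","ledge","tray","supply","jar","dishes"]:
        print(q,[(np.round(np.array(d["point"])*[640,480]).tolist(),round(d["confidence"],2)) for d in viewer.place_of(n,q)])
print(manip.state())
E
```

```text
pics
top {'vertical_fov': 54.75975334849029, 'cx': 317.81284285811057, 'cy': 231.71770954588473, 'R': array([[ 0.01307181, -0.9994664 ,  0.02993387],
       [-0.99264362, -0.01657455, -0.11993303],
       [ 0.12036518, -0.02814593, -0.99233061]]), 't': array([0.01075562, 0.56822858, 0.77021249])}
plate [([375.0, 261.0], 0.75), ([343.0, 353.0], 0.73), ([434.0, 385.0], 0.62)]
ledge [([354.0, 260.0], 0.96)]
tray [([212.0, 234.0], 0.98)]
supply [([495.0, 293.0], 0.84)]
jar [([395.0, 182.0], 0.97), ([210.0, 235.0], 0.4)]
dishes [([338.0, 155.0], 0.74)]
side {'vertical_fov': 53.91164195434943, 'cx': 314.2568542760802, 'cy': 236.3382219167847, 'R': array([[-0.93764337, -0.34758311, -0.00330161],
       [-0.22741744,  0.62061137, -0.75041511],
       [ 0.26288063, -0.7028709 , -0.6609586 ]]), 't': array([0.5180459 , 0.13180546, 0.741772  ])}
plate [([346.0, 205.0], 0.94), ([422.0, 254.0], 0.74), ([460.0, 210.0], 0.69)]
ledge [([337.0, 229.0], 0.98)]
tray [([263.0, 321.0], 0.65)]
supply [([392.0, 164.0], 0.69), ([283.0, 191.0], 0.64)]
jar []
dishes [([243.0, 215.0], 0.72)]
{'time_s': 0.7, 'q': array([ 1.27380224,  0.68906115, -0.19461664,  1.56531183,  0.15728775,
        0.9024837 , -0.21512183]), 'qd': array([-1.11405808e-03,  1.09124357e-04,  1.50876150e-03,  1.50857084e-03,
        3.56795668e-05, -1.91596876e-04, -9.49407790e-04]), 'joint_torque': array([ 4.98703976e-04, -5.27369964e+01, -1.26687795e+00, -1.53721887e+01,
       -5.19604236e-02, -8.10366055e-04,  4.03790852e-05]), 'tcp_pos': array([ 0.20304079, -0.59112656,  0.23876424]), 'tcp_rot': array([[ 3.24801008e-01, -9.45782375e-01,  6.86254149e-05],
       [-9.45782370e-01, -3.24801013e-01, -1.00194016e-04],
       [ 1.17051339e-04, -3.23615903e-05, -9.99999993e-01]]), 'contact_force': array([-0.56391937, -0.30824481,  0.42452979]), 'wrist_torque': array([ 0.01267717,  0.01403186, -0.03388595]), 'gripper_width': 0.08827726053861794}
```

View pics/top0.png

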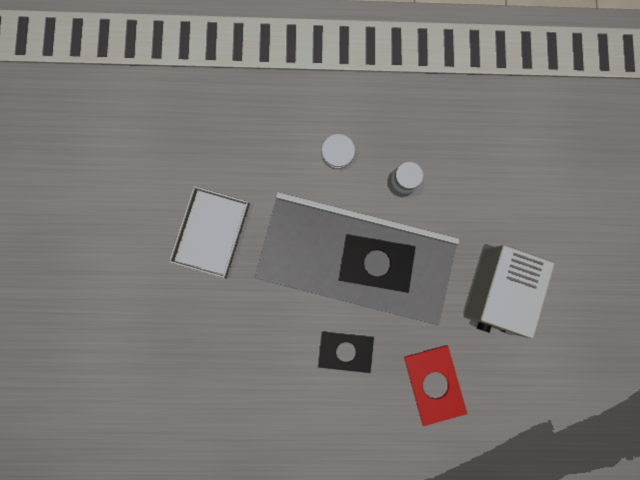

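View pics/side0.png

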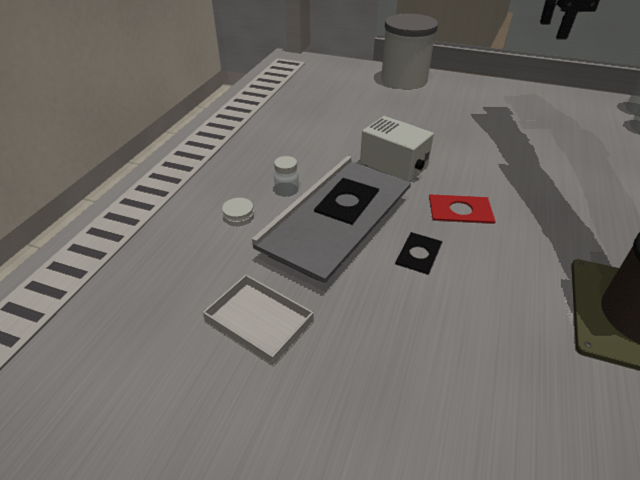

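Plate candidates in the top picture are black on the ledge (377,263), a smaller black one on the bench (346,352), and a red one (435,385). The larger black one on the ledge fits. The tray is at the left (+y) end and the supply is at the right. I'll confirm in an enlarged crop and measure.

```bash
cat > h.py <<'E'
import numpy as np,cv2
from scipy.optimize import least_squares
from plant import manip, viewer
def K(c):
    f=240/np.tan(np.radians(c["vertical_fov"])/2); return f
def proj(c,X):
    p=np.atleast_2d(X)@c["R"].T+c["t"]; return p[:,:2]/p[:,2:]*K(c)+[c["cx"],c["cy"]]
def back(c,uv,z):
    uv=np.atleast_2d(uv).astype(float); d=np.c_[(uv-[c["cx"],c["cy"]])/K(c),np.ones(len(uv))]@c["R"]
    o=-c["R"].T@c["t"]; return o+d*((z-o[2])/d[:,2])[:,None]
def rect(pts):  # centre, length dir
    r=cv2.minAreaRect(pts[:,:2].astype(np.float32)*1000); b=cv2.boxPoints(r); return r,b/1000
def platepts(im,c,lo,z=0.051,thr=45):
    m=(im.max(2)<thr).astype(np.uint8)
    cs,_=cv2.findContours(m,cv2.RETR_EXTERNAL,cv2.CHAIN_APPROX_NONE)
    return [k[:,0,:] for k in cs if cv2.contourArea(k)>lo]
E
python3 - <<'E'
from h import *
im=cv2.imread("pics/top0.png"); c=viewer.get_calibration("top")
cv2.imwrite("pics/crop0.png",cv2.resize(im[170:350,240:480],None,fx=3,fy=3,interpolation=cv2.INTER_CUBIC))
for k in platepts(im,c,800):
    if k[:,1].max()>400 or k[:,1].min()<100: continue
    print(k.mean(0)); r,b=rect(back(c,k,0.051 if k[:,1].mean()<310 else .006)); print(r,b.round(4).tolist())
E
```

```text
[345.59638554 351.86144578]
((361.55010986328125, -33.16539001464844), (88.82076263427734, 59.18279266357422), 84.36864471435547) [[0.3276999890804291, -0.07450000196695328], [0.38659998774528503, -0.08030000329017639], [0.3953999876976013, 0.008100000210106373], [0.33649998903274536, 0.013899999670684338]]
[376.77578475 263.08071749]
((514.7676391601562, -80.98246002197266), (118.09281921386719, 78.60596466064453), 80.89137268066406) [[0.4666000008583069, -0.1331000030040741], [0.5442000031471252, -0.14550000429153442], [0.5629000067710876, -0.02889999933540821], [0.4853000044822693, -0.016499999910593033]]
```

View pics/crop0.png

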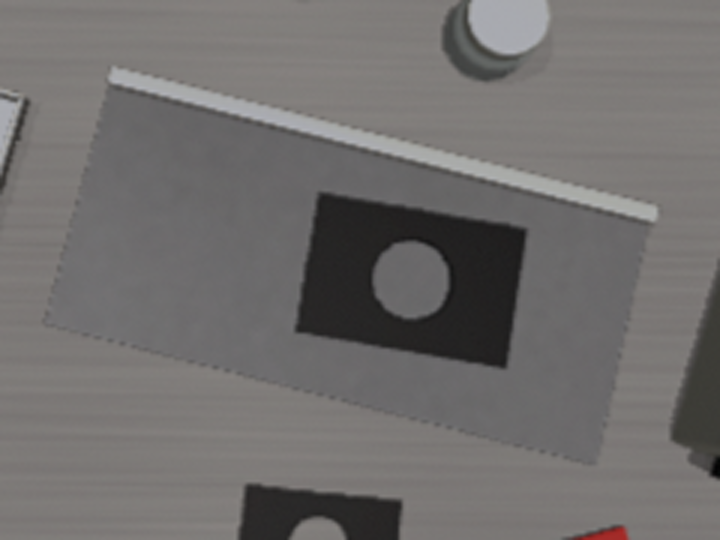

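```bash
cat >> h.py <<'E'
def ledge_fit():
    c=viewer.get_calibration("top")
    uv=np.array([[44,324],[597,464],[112,67],[658,207],[108,86],[653,221]])/3+[240,170]
    # ledge-frame: -75,+-160,.045 ; rail outer top (75,+-160,.057); inner top (65,..,.057)
    L=np.array([[-75,160,45],[-75,-160,45],[75,160,57],[75,-160,57],[65,160,57],[65,-160,57]])/1000
    def f(p):
        a=p[2];R=np.array([[np.cos(a),-np.sin(a)],[np.sin(a),np.cos(a)]])
        X=np.c_[L[:,:2]@R.T+p[:2],L[:,2]]; return (proj(c,X)-uv).ravel()
    return least_squares(f,[.52,-.04,.2])
def toL(p,X):
    a=p[2];R=np.array([[np.cos(a),-np.sin(a)],[np.sin(a),np.cos(a)]]); return (np.asarray(X)[...,:2]-p[:2])@R
def toW(p,X):
    a=p[2];R=np.array([[np.cos(a),-np.sin(a)],[np.sin(a),np.cos(a)]]); return np.asarray(X)@R.T+p[:2]
E
python3 - <<'E'
from h import *
s=ledge_fit(); print(s.x,np.degrees(s.x[2]),s.fun.reshape(-1,2).round(1).tolist())
p=s.x; np.save("ledge.npy",p)
b=np.array([[0.4666,-0.1331],[0.5442,-0.1455],[0.5629,-0.0289],[0.4853,-0.0165]])
print((toL(p,b)*1000).round(1))
# side cross-check
c=viewer.get_calibration("side"); im=cv2.imread("pics/side0.png")
for z,l in [(.045,[[-75,160],[-75,-160]]),(.057,[[75,160],[75,-160]])]:
    W=toW(p,np.array(l)/1000); 
    for u in proj(c,np.c_[W,[z,z]]): cv2.circle(im,tuple(int(v) for v in u.round()),2,(0,0,255),-1)
for u in proj(c,np.c_[b,[.051]*4]): cv2.circle(im,tuple(int(v) for v in u.round()),2,(0,255,0),-1)
cv2.imwrite("pics/side0c.png",cv2.resize(im[130:300,220:450],None,fx=3,fy=3))
E
```

```text
[ 0.52166038 -0.04819082 -0.23269967] -13.3327092318401 [[0.0, 0.5], [-0.1, 0.4], [-0.4, -0.1], [0.3, -0.6], [-0.6, -0.8], [0.7, 0.5]]
[[-34.  -95.3]
 [ 44.4 -89.5]
 [ 35.7  28.3]
 [-42.7  22.5]]
```

View pics/side0c.png

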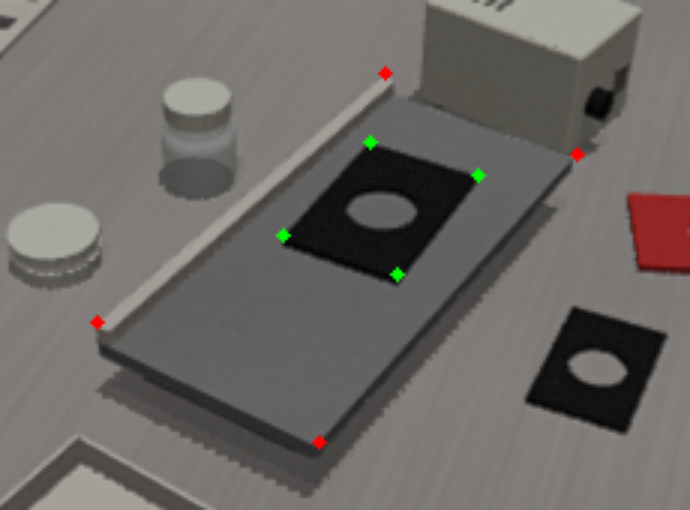

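The enlarged crop shows the target clearly: a black 118 x 79 mm plate on the ledge. In the ledge frame it is about 4° askew with its centre at (1, -34) mm. I'll push its front edge square with the two opened fingertips, then push its end.

```bash
python3 - <<'E'
from h import *
p=np.load("ledge.npy"); t=manip.state()["tcp_pos"]
for l in [(-68,-33),(-68,-33),(16,-33),(-68,-130),(25,-118),(25,71)]:
    w=toW(p,np.array(l)/1000); print(l,w.round(4),((w-t[:2])*100).round(2))
E
```

```text
(-68, -33) [ 0.4479 -0.0646] [24.48 52.65]
(-68, -33) [ 0.4479 -0.0646] [24.48 52.65]
(16, -33) [ 0.5296 -0.084 ] [32.66 50.71]
(-68, -130) [ 0.4255 -0.159 ] [22.25 43.21]
(25, -118) [ 0.5188 -0.1688] [31.57 42.24]
(25, 71) [0.5624 0.0151] [35.93 60.63]
```

Emit:
{"fn": "apply_moves", "kwargs": {"increments": [{"tx": 3, "ty": 5, "az": -4, "grip": 6}, {"tx": 6, "ty": 10, "az": -8, "grip": 6}, {"tx": 9, "ty": 15, "az": -12, "grip": 6}, {"tx": 12, "ty": 20, "az": -16, "grip": 6}, {"tx": 14, "ty": 25, "az": -20, "grip": 6}, {"tx": 16, "ty": 30, "az": -24, "grip": 6}, {"tx": 18, "ty": 35, "az": -28, "grip": 6}, {"tx": 20, "ty": 40, "az": -32.3, "grip": 6}]}}

```text
$.increments[0]: bad value
```

Emit:
{"fn": "apply_moves", "kwargs": {"increments": [{"tx": 2, "ty": 5, "grip": 6}, {"tx": 3.5, "ty": 9, "grip": 6}, {"tx": 4.48, "ty": 12.65, "grip": 6}, {"tx": 4.48, "ty": 12.65, "tz": -4, "grip": 6}, {"tx": 4.48, "ty": 12.65, "tz": -8, "grip": 6}, {"tx": 4.48, "ty": 12.65, "tz": -12, "grip": 6}, {"tx": 4.48, "ty": 12.65, "tz": -15, "grip": 6}, {"tx": 4.48, "ty": 12.65, "tz": -15, "grip": 6}]}}

```text
$.increments[0]: bad value
```

Emit:
{"fn": "apply_moves", "kwargs": {"increments": [{"tx": 3, "ty": 5, "tz": 0, "ax": 0, "ay": 0, "az": -4, "grip": 6}, {"tx": 6, "ty": 10, "tz": 0, "ax": 0, "ay": 0, "az": -8, "grip": 6}, {"tx": 9, "ty": 15, "tz": 0, "ax": 0, "ay": 0, "az": -12, "grip": 6}, {"tx": 12, "ty": 20, "tz": 0, "ax": 0, "ay": 0, "az": -16, "grip": 6}, {"tx": 14, "ty": 25, "tz": 0, "ax": 0, "ay": 0, "az": -20, "grip": 6}, {"tx": 16, "ty": 30, "tz": 0, "ax": 0, "ay": 0, "az": -24, "grip": 6}, {"tx": 18, "ty": 35, "tz": 0, "ax": 0, "ay": 0, "az": -28, "grip": 6}, {"tx": 20, "ty": 40, "tz": 0, "ax": 0, "ay": 0, "az": -32.3, "grip": 6}]}}

```text
time_s: 1.7
tcp_pos: [0.4039, -0.1896, 0.239]
tcp_rot: [[-0.233, -0.972, 0.001], [-0.972, 0.233, -0.0], [0.0, -0.001, -1.0]]
contact_force: [0.0, -0.9, -0.6]
gripper_width: 0.0601
```

Emit:
{"fn": "apply_moves", "kwargs": {"increments": [{"tx": 1.5, "ty": 4, "tz": 0, "ax": 0, "ay": 0, "az": 0, "grip": 6}, {"tx": 3, "ty": 8, "tz": 0, "ax": 0, "ay": 0, "az": 0, "grip": 6}, {"tx": 4.5, "ty": 12.6, "tz": 0, "ax": 0, "ay": 0, "az": 0, "grip": 6}, {"tx": 4.5, "ty": 12.6, "tz": -4, "ax": 0, "ay": 0, "az": 0, "grip": 6}, {"tx": 4.5, "ty": 12.6, "tz": -8, "ax": 0, "ay": 0, "az": 0, "grip": 6}, {"tx": 4.5, "ty": 12.6, "tz": -12, "ax": 0, "ay": 0, "az": 0, "grip": 6}, {"tx": 4.5, "ty": 12.6, "tz": -16, "ax": 0, "ay": 0, "az": 0, "grip": 6}, {"tx": 4.5, "ty": 12.6, "tz": -16, "ax": 0, "ay": 0, "az": 0, "grip": 6}]}}

```text
time_s: 2.7
tcp_pos: [0.4467, -0.0648, 0.0769]
tcp_rot: [[-0.231, -0.973, -0.005], [-0.973, 0.231, 0.0], [0.001, 0.005, -1.0]]
contact_force: [-0.3, 0.4, 0.4]
gripper_width: 0.06
```

```bash
python3 - <<'E'
from h import *
for n in ["wrist","top","side"]:
    im=viewer.camera(n)[:,:,::-1]; cv2.imwrite(f"pics/{n}1.png",im)
    if n=="side": cv2.imwrite("pics/side1c.png",cv2.resize(im[130:300,220:450],None,fx=3,fy=3))
s=manip.state(); print(s["tcp_pos"],s["time_s"],s["contact_force"])
E
```

```text
[ 0.44882999 -0.06525921  0.07997752] 2.85 [ 0.19341641 -0.65263137  1.38902171]
```

View pics/wrist1.png

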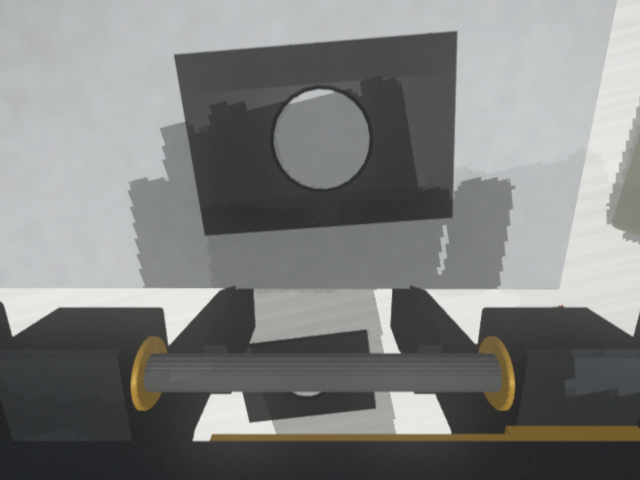

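View pics/side1c.png

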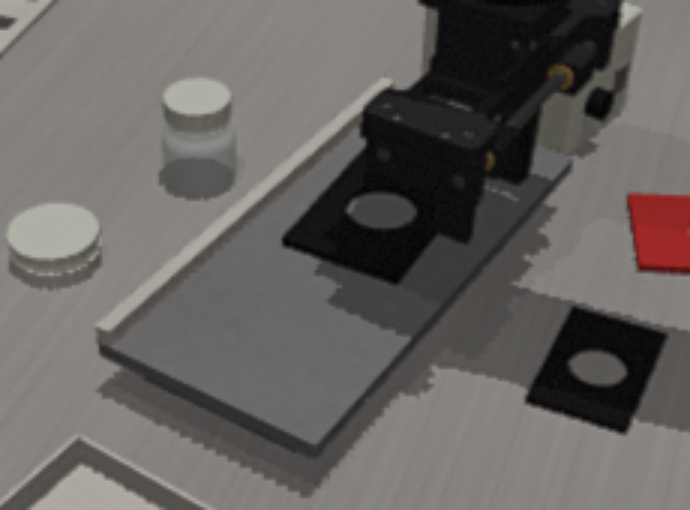

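```bash
python3 - <<'E'
from h import *
p=np.load("ledge.npy");c=viewer.get_calibration("wrist"); s=manip.state()
uv=[[175,55],[457,31],[453,217],[205,235]]
print((toL(p,back(c,uv,.051))*1000).round(1))
print("front",(toL(p,back(c,[[60,289],[555,289]],.045))*1000).round(1), "end",(toL(p,back(c,[[563,285],[614,3]],.045))*1000).round(1))
print("tcp",(toL(p,s["tcp_pos"])*1000).round(1))
R=s["tcp_rot"]
for x in (-.03,.03):
  for y in (-.009,.009): 
    X=s["tcp_pos"]+R@[x,y,0]; print(x,y,proj(c,X).round(0),(toL(p,X)*1000).round(1))
E
```

```text
[[ 39.9  31.4]
 [ 49.1 -90.1]
 [-31.8 -96.3]
 [-40.9  25.5]]
front [[ -72.2  107.7]
 [ -72.1 -156.7]] end [[ -69.8 -160.6]
 [  61.5 -159. ]]
tcp [-66.9 -33.4]
-0.03 -0.009 [[255. 290.]] [-57.9  -3.4]
-0.03 0.009 [[257. 328.]] [-75.9  -3.4]
0.03 -0.009 [[394. 290.]] [-57.9 -63.4]
0.03 0.009 [[392. 328.]] [-75.9 -63.4]
```

Emit:
{"fn": "apply_moves", "kwargs": {"increments": [{"tx": 0, "ty": 0, "tz": -1.6, "ax": 0, "ay": 0, "az": 0, "grip": 6}, {"tx": 0, "ty": 0, "tz": -2.6, "ax": 0, "ay": 0, "az": 0, "grip": 6}, {"tx": 0, "ty": 0, "tz": -3.15, "ax": 0, "ay": 0, "az": 0, "grip": 6}, {"tx": 0, "ty": 0, "tz": -3.15, "ax": 0, "ay": 0, "az": 0, "grip": 6}, {"tx": 0.39, "ty": -0.09, "tz": -3.15, "ax": 0, "ay": 0, "az": 0, "grip": 6}, {"tx": 0.78, "ty": -0.18, "tz": -3.15, "ax": 0, "ay": 0, "az": 0, "grip": 6}, {"tx": 1.17, "ty": -0.28, "tz": -3.15, "ax": 0, "ay": 0, "az": 0, "grip": 6}, {"tx": 1.17, "ty": -0.28, "tz": -3.15, "ax": 0, "ay": 0, "az": 0, "grip": 6}]}}

```text
time_s: 3.85
tcp_pos: [0.4603, -0.0681, 0.0473]
tcp_rot: [[-0.231, -0.973, 0.001], [-0.973, 0.231, -0.0], [0.0, -0.001, -1.0]]
contact_force: [-0.4, 0.6, 0.4]
gripper_width: 0.0597
```

Emit:
{"fn": "apply_moves", "kwargs": {"increments": [{"tx": 0.29, "ty": -0.07, "tz": 0.05, "ax": 0, "ay": 0, "az": 0, "grip": 6}, {"tx": 0.58, "ty": -0.14, "tz": 0.05, "ax": 0, "ay": 0, "az": 0, "grip": 6}, {"tx": 0.88, "ty": -0.21, "tz": 0.05, "ax": 0, "ay": 0, "az": 0, "grip": 6}, {"tx": 1.17, "ty": -0.28, "tz": 0.05, "ax": 0, "ay": 0, "az": 0, "grip": 6}, {"tx": 1.46, "ty": -0.35, "tz": 0.05, "ax": 0, "ay": 0, "az": 0, "grip": 6}, {"tx": 1.75, "ty": -0.41, "tz": 0.05, "ax": 0, "ay": 0, "az": 0, "grip": 6}, {"tx": 2.04, "ty": -0.48, "tz": 0.05, "ax": 0, "ay": 0, "az": 0, "grip": 6}, {"tx": 2.34, "ty": -0.55, "tz": 0.05, "ax": 0, "ay": 0, "az": 0, "grip": 6}]}}

```text
time_s: 4.85
tcp_pos: [0.4833, -0.0735, 0.0477]
tcp_rot: [[-0.231, -0.973, -0.0], [-0.973, 0.231, -0.0], [0.0, -0.0, -1.0]]
contact_force: [-0.7, -0.0, 1.0]
gripper_width: 0.06
```

```bash
python3 - <<'E'
from h import *
p=np.load("ledge.npy")
for n in ["wrist","top","side"]:
    im=viewer.camera(n)[:,:,::-1]; cv2.imwrite(f"pics/{n}2.png",im)
    if n=="side": cv2.imwrite("pics/side2c.png",cv2.resize(im[130:300,220:450],None,fx=3,fy=3))
s=manip.state(); print(s["tcp_pos"],(toL(p,s["tcp_pos"])*1000).round(1),s["time_s"],s["contact_force"])
E
```

```text
[ 0.48378619 -0.07358232  0.04777371] [-31.  -33.4] 5.0 [-0.14190936 -0.74383957 -0.13502723]
```

View pics/wrist2.png

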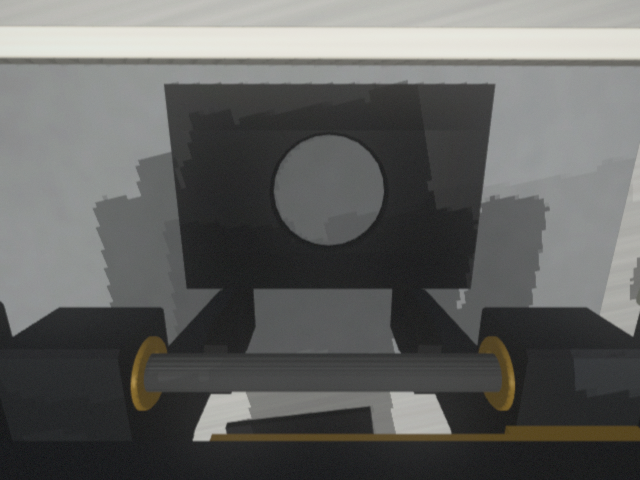

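View pics/side2c.png

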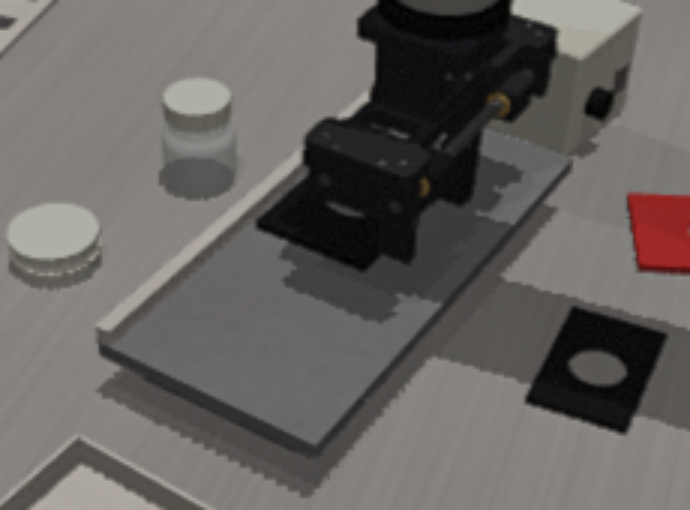

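The plate is now square against both fingers, with its far edge on row 84 and the rail at rows 27 to 66. A small gap is left, so I'll push on in fine steps.

Emit:
{"fn": "apply_moves", "kwargs": {"increments": [{"tx": 0.2, "ty": -0.05, "tz": 0, "ax": 0, "ay": 0, "az": 0, "grip": 6}, {"tx": 0.39, "ty": -0.09, "tz": 0, "ax": 0, "ay": 0, "az": 0, "grip": 6}, {"tx": 0.54, "ty": -0.13, "tz": 0, "ax": 0, "ay": 0, "az": 0, "grip": 6}, {"tx": 0.63, "ty": -0.15, "tz": 0, "ax": 0, "ay": 0, "az": 0, "grip": 6}, {"tx": 0.73, "ty": -0.17, "tz": 0, "ax": 0, "ay": 0, "az": 0, "grip": 6}, {"tx": 0.73, "ty": -0.17, "tz": 0, "ax": 0, "ay": 0, "az": 0, "grip": 6}]}}

```text
time_s: 5.75
tcp_pos: [0.49, -0.075, 0.0477]
tcp_rot: [[-0.231, -0.973, -0.001], [-0.973, 0.231, 0.0], [0.0, 0.001, -1.0]]
contact_force: [-2.0, 0.5, 1.0]
gripper_width: 0.0598
```

Emit:
{"fn": "apply_moves", "kwargs": {"increments": [{"tx": 0.1, "ty": -0.02, "tz": 0, "ax": 0, "ay": 0, "az": 0, "grip": 6}, {"tx": 0.1, "ty": -0.02, "tz": 0, "ax": 0, "ay": 0, "az": 0, "grip": 6}]}}

```text
time_s: 6.0
tcp_pos: [0.4901, -0.0751, 0.0476]
tcp_rot: [[-0.231, -0.973, -0.003], [-0.973, 0.231, 0.0], [0.0, 0.003, -1.0]]
contact_force: [-4.6, 1.7, 3.2]
gripper_width: 0.06
```

Emit:
{"fn": "apply_moves", "kwargs": {"increments": [{"tx": 0.1, "ty": -0.02, "tz": 0, "ax": 0, "ay": 0, "az": 0, "grip": 6}, {"tx": 0.1, "ty": -0.02, "tz": 0, "ax": 0, "ay": 0, "az": 0, "grip": 6}]}}

```text
time_s: 6.25
tcp_pos: [0.4903, -0.0751, 0.0476]
tcp_rot: [[-0.231, -0.973, -0.004], [-0.973, 0.231, 0.001], [0.0, 0.004, -1.0]]
contact_force: [-7.0, 1.5, 3.8]
gripper_width: 0.0599
```

The force rises and the TCP has stopped, so the plate is on the rail. I'll back off, lift and look.

Emit:
{"fn": "apply_moves", "kwargs": {"increments": [{"tx": -0.6, "ty": 0.14, "tz": 0, "ax": 0, "ay": 0, "az": 0, "grip": 6}, {"tx": -1.95, "ty": 0.46, "tz": 0, "ax": 0, "ay": 0, "az": 0, "grip": 6}, {"tx": -3.9, "ty": 0.92, "tz": 1, "ax": 0, "ay": 0, "az": 0, "grip": 6}, {"tx": -3.9, "ty": 0.92, "tz": 5, "ax": 0, "ay": 0, "az": 0, "grip": 6}, {"tx": -3.9, "ty": 0.92, "tz": 10, "ax": 0, "ay": 0, "az": 0, "grip": 6}, {"tx": -5, "ty": -2, "tz": 13, "ax": 0, "ay": 0, "az": 0, "grip": 6}, {"tx": -7, "ty": -6, "tz": 13, "ax": 0, "ay": 0, "az": 0, "grip": 6}, {"tx": -7, "ty": -11, "tz": 13, "ax": 0, "ay": 0, "az": 0, "grip": 4}]}}

```text
time_s: 7.25
tcp_pos: [0.4229, -0.1865, 0.1786]
tcp_rot: [[-0.229, -0.973, 0.003], [-0.973, 0.229, -0.001], [0.0, -0.004, -1.0]]
contact_force: [1.0, -0.3, 0.4]
gripper_width: 0.0521
```

```bash
python3 - <<'E'
from h import *
p=np.load("ledge.npy")
im=viewer.camera("top")[:,:,::-1]; cv2.imwrite("pics/top3.png",im)
im=viewer.camera("side")[:,:,::-1]; cv2.imwrite("pics/side3c.png",cv2.resize(im[130:300,220:450],None,fx=3,fy=3))
s=manip.state(); print(s["tcp_pos"],s["q"].round(2),s["time_s"],s["contact_force"])
E
```

```text
[ 0.42337302 -0.19255352  0.17849769] [ 0.33  0.59 -0.01  2.11  0.02  0.44 -1.51] 7.35 [ 0.96076891 -0.70624919  0.40330683]
```

View pics/top3.png

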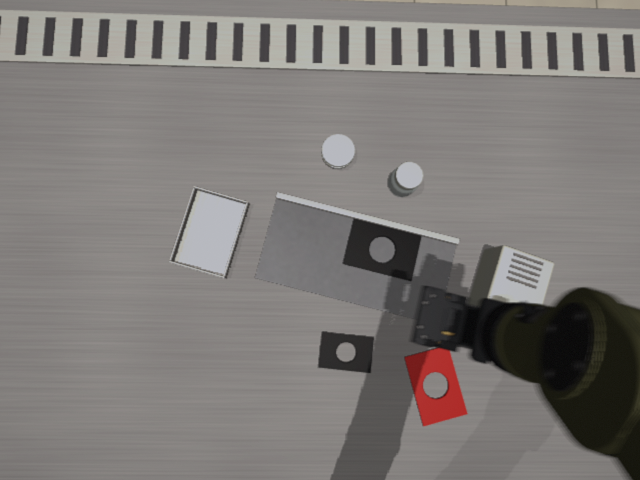

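View pics/side3c.png

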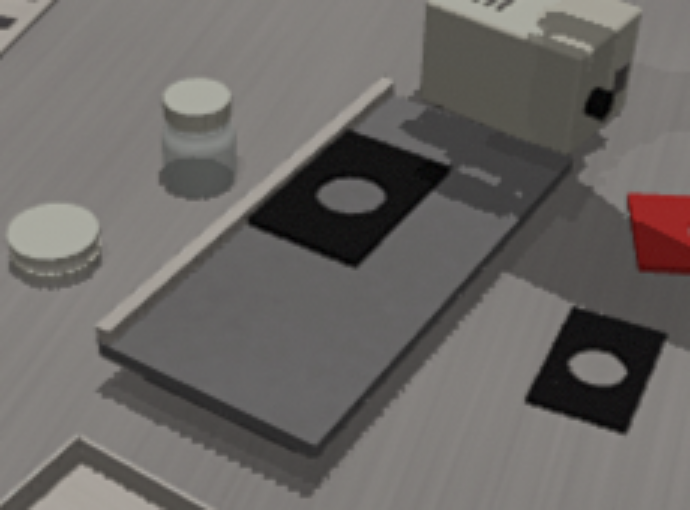

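The plate is flush on the rail and nothing else has moved. Next I turn the tool 90°, so that the two tips bear on its -y end.

Emit:
{"fn": "apply_moves", "kwargs": {"increments": [{"tx": 1, "ty": 0, "tz": 0, "ax": 0, "ay": 0, "az": 10, "grip": 3}, {"tx": 2, "ty": 0, "tz": 0, "ax": 0, "ay": 0, "az": 20, "grip": 3}, {"tx": 3, "ty": 0.5, "tz": 0, "ax": 0, "ay": 0, "az": 30, "grip": 3}, {"tx": 4, "ty": 1, "tz": 0, "ax": 0, "ay": 0, "az": 40, "grip": 3}, {"tx": 5, "ty": 1.5, "tz": 0, "ax": 0, "ay": 0, "az": 50, "grip": 3}, {"tx": 6, "ty": 2, "tz": 0, "ax": 0, "ay": 0, "az": 60, "grip": 3}, {"tx": 7.5, "ty": 2.5, "tz": 0, "ax": 0, "ay": 0, "az": 70, "grip": 3}, {"tx": 9, "ty": 2.5, "tz": 0, "ax": 0, "ay": 0, "az": 80, "grip": 3}]}}

```text
time_s: 8.35
tcp_pos: [0.5143, -0.1596, 0.178]
tcp_rot: [[0.921, -0.39, 0.003], [-0.39, -0.921, 0.0], [0.003, -0.002, -1.0]]
contact_force: [0.1, 0.1, -0.1]
gripper_width: 0.03
```

Emit:
{"fn": "apply_moves", "kwargs": {"increments": [{"tx": 0, "ty": 0, "tz": 0, "ax": 0, "ay": 0, "az": 10, "grip": 3}, {"tx": 0, "ty": 0, "tz": -3, "ax": 0, "ay": 0, "az": 10, "grip": 3}, {"tx": 0, "ty": 0, "tz": -6, "ax": 0, "ay": 0, "az": 10, "grip": 3}, {"tx": 0, "ty": 0, "tz": -8.5, "ax": 0, "ay": 0, "az": 10, "grip": 3}, {"tx": 0, "ty": 0, "tz": -8.5, "ax": 0, "ay": 0, "az": 10, "grip": 3}]}}

```text
time_s: 8.98
tcp_pos: [0.5123, -0.1599, 0.0915]
tcp_rot: [[0.973, -0.23, -0.001], [-0.23, -0.973, 0.001], [-0.001, -0.001, -1.0]]
contact_force: [0.3, 0.0, 0.0]
gripper_width: 0.0299
```

```bash
python3 - <<'E'
from h import *
p=np.load("ledge.npy")
s=manip.state();c=viewer.get_calibration("wrist"); im=viewer.camera("wrist")[:,:,::-1]; cv2.imwrite("pics/wrist4.png",im)
R=s["tcp_rot"];print(s["tcp_pos"],(toL(p,s["tcp_pos"])*1000).round(1),np.degrees(np.arctan2(R[1,0],R[0,0])),s["q"].round(2),s["time_s"])
for x in (-.0325,-.015,.015,.0325): print(proj(c,s["tcp_pos"]+R@[x,-.009,0]).round(0))
im=viewer.camera("side")[:,:,::-1]; cv2.imwrite("pics/side4c.png",cv2.resize(im[130:300,220:450],None,fx=3,fy=3))
E
```

```text
[ 0.51231596 -0.15990297  0.09149096] [  16.7 -110.9] -13.318799180314642 [ 0.43  0.82 -0.36  1.94  0.59  0.48 -0.59] 8.975
[[246. 291.]]
[[286. 291.]]
[[356. 291.]]
[[397. 291.]]
```

View pics/wrist4.png

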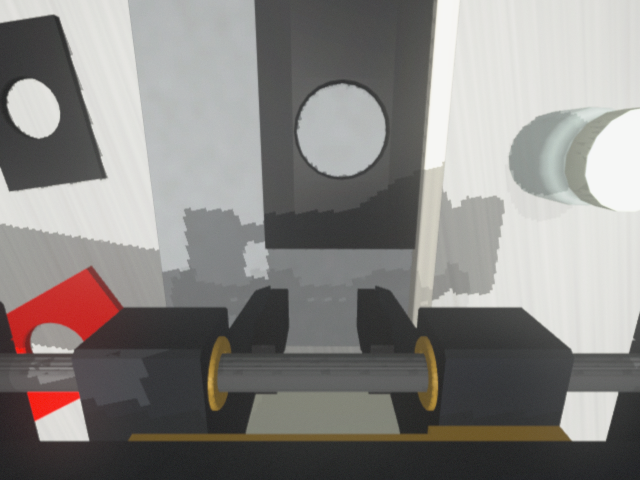

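View pics/side4c.png

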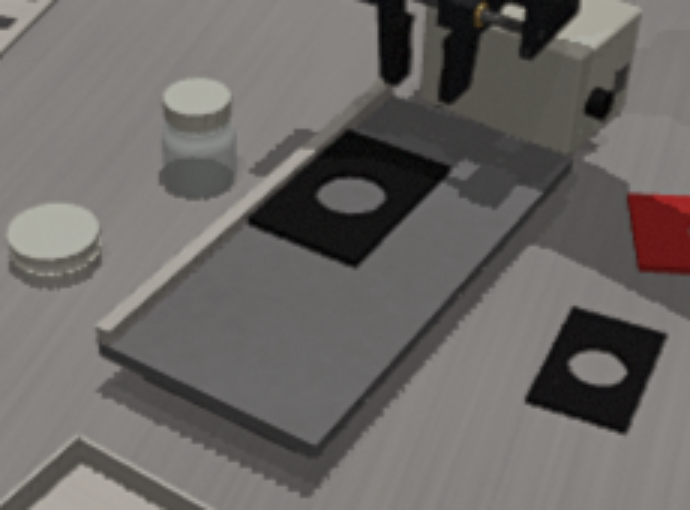

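```bash
python3 - <<'E'
from h import *
p=np.load("ledge.npy");c=viewer.get_calibration("wrist")
print((toL(p,back(c,[[265,248],[416,248],[256,3]],.051))*1000).round(1))
c=viewer.get_calibration("top");im=cv2.imread("pics/top3.png")
for k in platepts(im,c,800):
    if 330<k[:,0].mean()<420 and 230<k[:,1].mean()<270: print((toL(p,rect(back(c,k,.051))[1])*1000).round(1))
t=np.array([[44,324],[597,464]])
print([toW(p,np.array([17,y])/1000).round(4) for y in (-115,-100,71)])
E
```

```text
[[-12.4 -95.2]
 [ 68.9 -95.2]
 [-11.5  20. ]]
[[-14.6 -96.2]
 [ 64.7 -96. ]
 [ 64.4  22.5]
 [-14.9  22.3]]
[array([ 0.5117, -0.164 ]), array([ 0.5151, -0.1494]), array([0.5546, 0.017 ])]
```

Emit:
{"fn": "apply_moves", "kwargs": {"increments": [{"tx": -0.12, "ty": -0.49, "tz": -1.5, "ax": 0, "ay": 0, "az": 0, "grip": 3}, {"tx": -0.12, "ty": -0.49, "tz": -3, "ax": 0, "ay": 0, "az": 0, "grip": 3}, {"tx": -0.12, "ty": -0.49, "tz": -4, "ax": 0, "ay": 0, "az": 0, "grip": 3}, {"tx": -0.12, "ty": -0.49, "tz": -4.35, "ax": 0, "ay": 0, "az": 0, "grip": 3}, {"tx": -0.12, "ty": -0.49, "tz": -4.35, "ax": 0, "ay": 0, "az": 0, "grip": 3}, {"tx": 0, "ty": 0, "tz": -4.35, "ax": 0, "ay": 0, "az": 0, "grip": 3}, {"tx": 0.12, "ty": 0.49, "tz": -4.35, "ax": 0, "ay": 0, "az": 0, "grip": 3}, {"tx": 0.23, "ty": 0.97, "tz": -4.35, "ax": 0, "ay": 0, "az": 0, "grip": 3}]}}

```text
time_s: 10.07
tcp_pos: [0.5149, -0.1507, 0.0495]
tcp_rot: [[0.973, -0.231, 0.0], [-0.231, -0.973, -0.0], [0.0, 0.0, -1.0]]
contact_force: [-0.5, -0.4, 0.8]
gripper_width: 0.0302
```

Emit:
{"fn": "apply_moves", "kwargs": {"increments": [{"tx": 0.0, "ty": 0.0, "tz": -0.17, "ax": 0, "ay": 0, "az": 0, "grip": 3}, {"tx": 0.12, "ty": 0.49, "tz": -0.17, "ax": 0, "ay": 0, "az": 0, "grip": 3}, {"tx": 0.23, "ty": 0.97, "tz": -0.17, "ax": 0, "ay": 0, "az": 0, "grip": 3}, {"tx": 0.35, "ty": 1.46, "tz": -0.17, "ax": 0, "ay": 0, "az": 0, "grip": 3}, {"tx": 0.46, "ty": 1.95, "tz": -0.17, "ax": 0, "ay": 0, "az": 0, "grip": 3}, {"tx": 0.58, "ty": 2.43, "tz": -0.17, "ax": 0, "ay": 0, "az": 0, "grip": 3}, {"tx": 0.69, "ty": 2.92, "tz": -0.17, "ax": 0, "ay": 0, "az": 0, "grip": 3}, {"tx": 0.81, "ty": 3.41, "tz": -0.17, "ax": 0, "ay": 0, "az": 0, "grip": 3}]}}

```text
time_s: 11.08
tcp_pos: [0.5229, -0.1164, 0.0475]
tcp_rot: [[0.973, -0.231, 0.0], [-0.231, -0.973, -0.0], [0.0, 0.0, -1.0]]
contact_force: [0.4, -1.3, -0.9]
gripper_width: 0.0301
```

```bash
python3 - <<'E'
from h import *
p=np.load("ledge.npy")
s=manip.state(); im=viewer.camera("wrist")[:,:,::-1]; cv2.imwrite("pics/wrist5.png",im)
print(s["tcp_pos"],(toL(p,s["tcp_pos"])*1000).round(1),s["contact_force"],s["time_s"])
E
```

```text
[ 0.52290785 -0.11638425  0.0475425 ] [ 16.9 -66.1] [ 0.43268814 -1.27612947 -0.92445342] 11.075
```

View pics/wrist5.png

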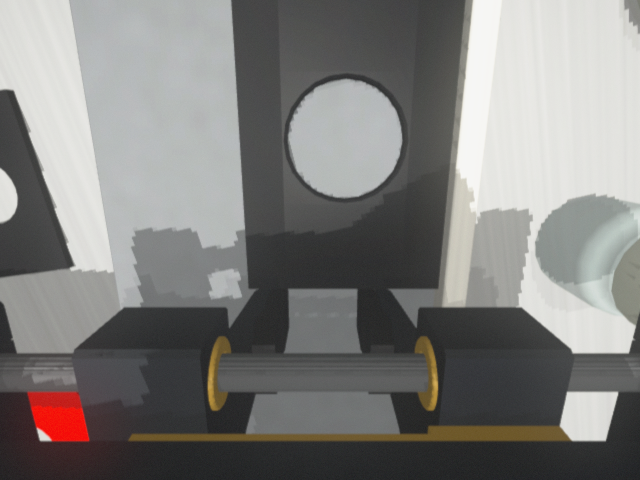

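Both tips bear on the end (row 290) and the plate is on the rail. I'll continue.

Emit:
{"fn": "apply_moves", "kwargs": {"increments": [{"tx": 0.14, "ty": 0.58, "tz": 0, "ax": 0, "ay": 0, "az": 0, "grip": 3}, {"tx": 0.28, "ty": 1.17, "tz": 0, "ax": 0, "ay": 0, "az": 0, "grip": 3}, {"tx": 0.42, "ty": 1.75, "tz": 0, "ax": 0, "ay": 0, "az": 0, "grip": 3}, {"tx": 0.55, "ty": 2.33, "tz": 0, "ax": 0, "ay": 0, "az": 0, "grip": 3}, {"tx": 0.69, "ty": 2.92, "tz": 0, "ax": 0, "ay": 0, "az": 0, "grip": 3}, {"tx": 0.83, "ty": 3.5, "tz": 0, "ax": 0, "ay": 0, "az": 0, "grip": 3}, {"tx": 0.97, "ty": 4.09, "tz": 0, "ax": 0, "ay": 0, "az": 0, "grip": 3}, {"tx": 1.11, "ty": 4.67, "tz": 0, "ax": 0, "ay": 0, "az": 0, "grip": 3}]}}

```text
time_s: 12.12
tcp_pos: [0.534, -0.0697, 0.0476]
tcp_rot: [[0.973, -0.231, 0.0], [-0.231, -0.973, -0.0], [0.0, 0.0, -1.0]]
contact_force: [-1.1, -1.1, 0.5]
gripper_width: 0.0299
```

Emit:
{"fn": "apply_moves", "kwargs": {"increments": [{"tx": 0.14, "ty": 0.58, "tz": 0, "ax": 0, "ay": 0, "az": 0, "grip": 3}, {"tx": 0.28, "ty": 1.17, "tz": 0, "ax": 0, "ay": 0, "az": 0, "grip": 3}, {"tx": 0.42, "ty": 1.75, "tz": 0, "ax": 0, "ay": 0, "az": 0, "grip": 3}, {"tx": 0.55, "ty": 2.33, "tz": 0, "ax": 0, "ay": 0, "az": 0, "grip": 3}, {"tx": 0.69, "ty": 2.92, "tz": 0, "ax": 0, "ay": 0, "az": 0, "grip": 3}, {"tx": 0.83, "ty": 3.5, "tz": 0, "ax": 0, "ay": 0, "az": 0, "grip": 3}, {"tx": 0.97, "ty": 4.09, "tz": 0, "ax": 0, "ay": 0, "az": 0, "grip": 3}, {"tx": 1.11, "ty": 4.67, "tz": 0, "ax": 0, "ay": 0, "az": 0, "grip": 3}]}}

```text
time_s: 13.12
tcp_pos: [0.5451, -0.0229, 0.0475]
tcp_rot: [[0.973, -0.231, 0.0], [-0.231, -0.973, -0.0], [0.0, 0.0, -1.0]]
contact_force: [-0.8, -1.2, 0.8]
gripper_width: 0.0301
```

```bash
python3 - <<'E'
from h import *
p=np.load("ledge.npy")
s=manip.state(); im=viewer.camera("wrist")[:,:,::-1]; cv2.imwrite("pics/wrist6.png",im)
print(s["tcp_pos"],(toL(p,s["tcp_pos"])*1000).round(1),s["contact_force"],s["time_s"])
im=viewer.camera("side")[:,:,::-1]; cv2.imwrite("pics/side6c.png",cv2.resize(im[130:330,190:450],None,fx=3,fy=3))
E
```

```text
[ 0.54510642 -0.02294151  0.04754738] [17. 30.] [-0.8481858  -1.20347997  0.8049667 ] 13.125
```

View pics/wrist6.png

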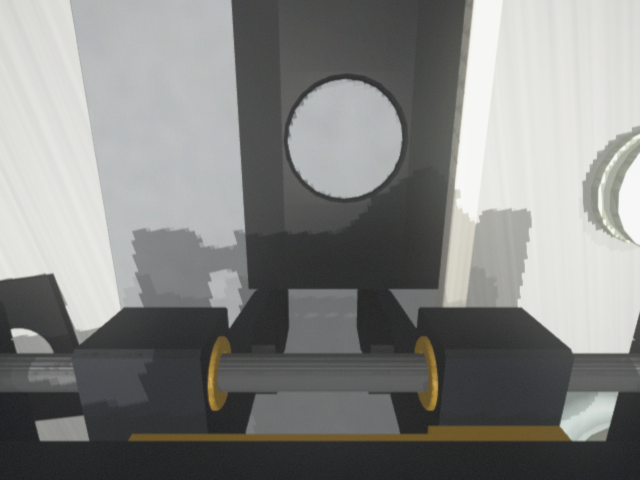

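View pics/side6c.png

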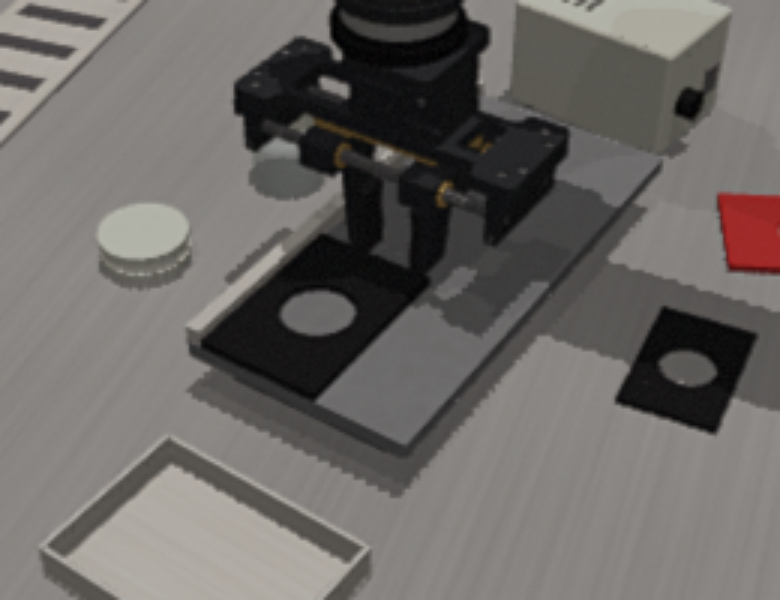

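The plate's leading edge is flush with the ledge end, as computed (159 vs 160 mm). I'll push 40 mm more.

Emit:
{"fn": "apply_moves", "kwargs": {"increments": [{"tx": 0.12, "ty": 0.49, "tz": 0, "ax": 0, "ay": 0, "az": 0, "grip": 3}, {"tx": 0.23, "ty": 0.98, "tz": 0, "ax": 0, "ay": 0, "az": 0, "grip": 3}, {"tx": 0.35, "ty": 1.46, "tz": 0, "ax": 0, "ay": 0, "az": 0, "grip": 3}, {"tx": 0.46, "ty": 1.95, "tz": 0, "ax": 0, "ay": 0, "az": 0, "grip": 3}, {"tx": 0.58, "ty": 2.44, "tz": 0, "ax": 0, "ay": 0, "az": 0, "grip": 3}, {"tx": 0.7, "ty": 2.93, "tz": 0, "ax": 0, "ay": 0, "az": 0, "grip": 3}, {"tx": 0.82, "ty": 3.5, "tz": 0, "ax": 0, "ay": 0, "az": 0, "grip": 3}, {"tx": 0.94, "ty": 3.98, "tz": 0, "ax": 0, "ay": 0, "az": 0, "grip": 3}]}}

```text
time_s: 14.22
tcp_pos: [0.5545, 0.017, 0.0475]
tcp_rot: [[0.973, -0.231, 0.0], [-0.231, -0.973, 0.0], [0.0, -0.0, -1.0]]
contact_force: [0.8, -1.6, -0.6]
gripper_width: 0.0302
```

Emit:
{"fn": "apply_moves", "kwargs": {"increments": [{"tx": 0, "ty": 0, "tz": 0, "ax": 0, "ay": 0, "az": 0, "grip": 3}, {"tx": -0.12, "ty": -0.49, "tz": 0, "ax": 0, "ay": 0, "az": 0, "grip": 3}, {"tx": -0.46, "ty": -1.95, "tz": 0, "ax": 0, "ay": 0, "az": 0, "grip": 3}, {"tx": -0.7, "ty": -3, "tz": 2, "ax": 0, "ay": 0, "az": 0, "grip": 3}, {"tx": -0.7, "ty": -3, "tz": 6, "ax": 0, "ay": 0, "az": 0, "grip": 3}, {"tx": -2, "ty": -6, "tz": 11, "ax": 0, "ay": 0, "az": 0, "grip": 3}, {"tx": -5, "ty": -10, "tz": 14, "ax": 0, "ay": 0, "az": 0, "grip": 3}, {"tx": -8, "ty": -15, "tz": 14, "ax": 0, "ay": 0, "az": 0, "grip": 3}]}}

```text
time_s: 15.22
tcp_pos: [0.4747, -0.1356, 0.1898]
tcp_rot: [[0.973, -0.231, 0.005], [-0.231, -0.973, -0.002], [0.005, 0.0, -1.0]]
contact_force: [0.1, -1.0, -0.9]
gripper_width: 0.03
```

Emit:
{"fn": "apply_moves", "kwargs": {"increments": [{"tx": -3, "ty": -5, "tz": 2, "ax": 0, "ay": 0, "az": 0, "grip": 3}, {"tx": -6, "ty": -9, "tz": 3, "ax": 0, "ay": 0, "az": 0, "grip": 3}, {"tx": -6, "ty": -13, "tz": 3, "ax": 0, "ay": 0, "az": 0, "grip": 3}, {"tx": -6, "ty": -13, "tz": 3, "ax": 0, "ay": 0, "az": 0, "grip": 3}]}}

```text
time_s: 15.72
tcp_pos: [0.4123, -0.2682, 0.2174]
tcp_rot: [[0.971, -0.239, -0.001], [-0.239, -0.971, -0.002], [-0.0, 0.002, -1.0]]
contact_force: [0.4, 0.8, -0.5]
gripper_width: 0.0302
```

```bash
python3 - <<'E'
from h import *
p=np.load("ledge.npy"); c=viewer.get_calibration("top")
im=np.ascontiguousarray(viewer.camera("top")[:,:,::-1]); cv2.imwrite("pics/top7.png",im)
cv2.imwrite("pics/top7c.png",cv2.resize(im[170:350,160:400],None,fx=3,fy=3,interpolation=cv2.INTER_CUBIC))
for k in platepts(im,c,800):
    if 200<k[:,0].mean()<420 and 180<k[:,1].mean()<290: r=rect(back(c,k,.051));print(r[0],(toL(p,r[1])*1000).round(1))
im=viewer.camera("side")[:,:,::-1]; cv2.imwrite("pics/side7c.png",cv2.resize(im[130:330,190:450],None,fx=3,fy=3))
print(manip.state()["tcp_pos"],manip.state()["time_s"])
E
```

```text
((579.2496337890625, 84.39405822753906), (118.87657928466797, 78.83497619628906), 76.81649780273438) [[-13.8  82.8]
 [ 65.   83. ]
 [ 64.7 201.8]
 [-14.1 201.6]]
[ 0.41355868 -0.2639266   0.21740065] 15.825
```

View pics/top7c.png

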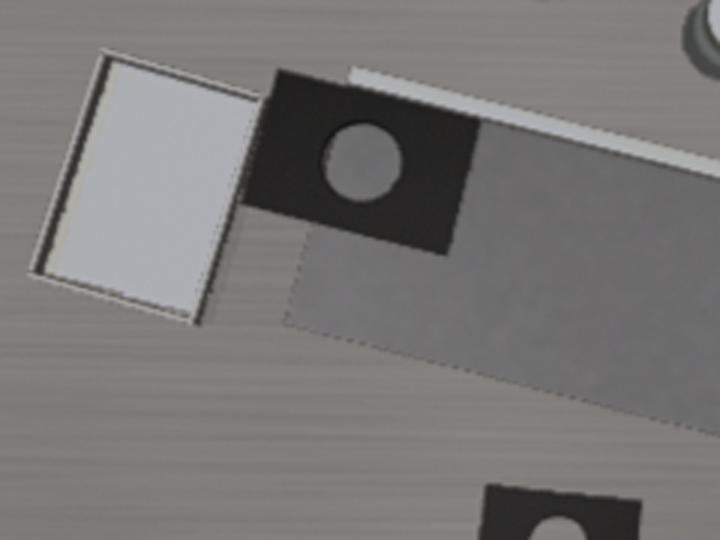

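View pics/side7c.png

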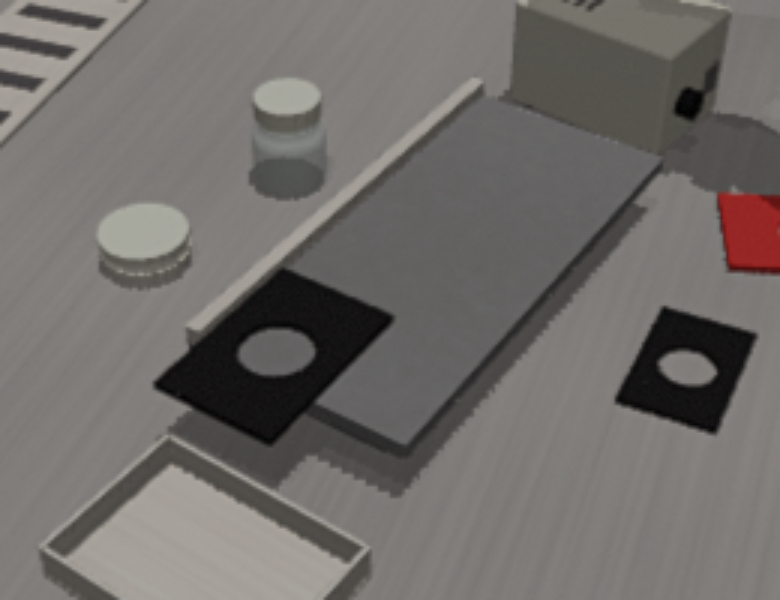

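```bash
python3 - <<'E'
from h import *
from plant import ticket
a=cv2.imread("pics/top0.png").astype(int);b=cv2.imread("pics/top7.png").astype(int);d=abs(a-b).max(2)
for n,(x0,y0,x1,y1) in dict(tray=(165,182,238,282),dishes=(315,128,362,172),jar=(385,155,428,200),supply=(490,242,558,280)).items(): print(n,(d[y0:y1,x0:x1]>40).sum(),d[y0:y1,x0:x1].max())
print(manip.state()["qd"].round(3).max()); print(ticket.close_job())
E
```

```text
tray 0 7
dishes 0 7
jar 0 7
supply 691 125
0.01
the job is handed in; nothing more can be done
None
```

The plate now lies flat against the rail with about 41 mm of its 120 mm length overhanging the end beside the tray. The job is handed in at about 16 s of robot time.

I pushed the front edge of the larger black plate back with two opened fingertips until it stopped on the rail, at about 7 N. Then I turned the tool 90° and pushed the plate's end along the rail toward the tray. I backed off level before lifting, and nothing gripped or lifted the plate.

**Plate position:** in the last top picture the rear edge is at x ≈ 65 mm, the rail's face. The plate is square to the rail within about 0.2°. The top camera puts the overhang at 41 to 43 mm; from the arm's final position it works out to about 40 mm.

**Other items:** the tray, jar and dishes show no change from the first top picture. That comparison did flag the supply. I take this to be the retracted arm or its shadow over it, but I did not check the top picture there. In the last side picture the supply stands where it was.

**Calibration:** the wrist and top cameras disagreed by about 3 mm in the depth direction. Where the plate stopped on the rail matched the top camera.

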